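Snap a polishing wheel back onto the wheel carousel

TASK

Put the loose polishing wheel back on the wheel carousel: turn the carousel by its top knob until the bare branch stands over the brass pointer on the foot, then slide the wheel over that branch and press it down until it snaps home under the two spring noses, and leave it there. The snap holder is clamped higher or lower on the branch each time, so feel for it, and stop pushing once the wheel is home: the branch must never take more than 35 N.

Things in the scene. Friction and masses are not known exactly. Their poses are not given: they have to be found in the camera images.
- stand: Fixed round foot of the carousel, dark cast iron, 136 mm across, 26 mm high, with a brass pointer on its rim. Origin: centre of its underside on the bench; z up, the pointer lies at its -x side (the loading side). Above it turn five steel branches; four hold wheels 42 to 50 mm across. Everything but stem and knob stays within 120 mm of the axis and below 185 mm.
- tree (a joint): Turn of the carousel about its upright stem (rad): 0 when the bare branch stands over the pointer, growing counterclockwise seen from above. Starts at 1.0 to 2.8; no stop within a full turn either way. A drag bearing holds it where it is left; turning takes about 0.12 N m.
- knob (a point): Grip point of the black fluted knob on top of the stem, on the turning axis, 236 mm above the bench. The knob is round, 30 mm across, from 216 to 253 mm high; the stem below it is 17 mm thick.
- branch (a point): Centre of the bare branch's tip, 176 mm high, 92 mm from the stem. z points outward along the branch end, 25 degrees off vertical, away from the stem; y is level. The end is a straight 12.4 mm rod, 70 mm long, its first 9 mm tapering to a 4 mm tip. On it is a snap holder: brass clamp collar, sprung seat ring and two brass tongues at +y and -y with outward noses.
- wheel: Loose polishing wheel lying flat: dark grey rim 50 mm across and 14 mm thick (4 to 18 mm above its underside) on a brass hub 23 mm across, 22 mm long, with a 14 mm bore right through; about 0.12 kg. Origin: centre of the hub's underside; z along the bore, up at the start. Both faces are alike.
- wheel_centre (a point): Middle of the wheel's bore, 11 mm above its underside. Home, it lies 25 to 41 mm below the branch tip, wherever the holder was clamped (not reported). Pushing on: 3 to 5 N over the noses, 2 N sliding, from 4 N at the seat 2.6 mm before home to about 10 N where the noses snap out over the hub; 1.2 mm deeper is a hard stop. Then the seat lifts the hub against the noses, which hold it.

How it is judged (in metres and radians):
On the way, in this order (a step that is already met when the one before it is completed fails the run):
1. the carousel is turned until the bare branch stands over the pointer (y of branch in the frame of stand between -0.018 and 0.018 m and x of branch in the frame of stand below 0 m), for 0.3 s.
2. the wheel is threaded on the bare branch (z of wheel_centre in the frame of branch below -0.006 m and x of wheel_centre in the frame of branch between -0.004 and 0.004 m and y of wheel_centre in the frame of branch between -0.004 and 0.004 m), for 0.1 s.
At the end, for the whole second after the job is handed in: the wheel is snapped home on the bare branch: its middle within 22.3 mm of the middle of the clamp collar (21 mm when the noses hold it, 23.6 mm when it only rests on the seat), within 3 mm of the branch's axis and 0.15 rad of square, at rest, the branch over the pointer within 25 mm (distance between wheel_centre and collar_c0 below 0.0223 m and x of wheel_centre in the frame of branch between -0.003 and 0.003 m and y of wheel_centre in the frame of branch between -0.003 and 0.003 m and angle between the z axis of wheel and the z axis of branch, either way round below 0.15 rad and y of branch in the frame of stand between -0.025 and 0.025 m and x of branch in the frame of stand below 0 m and linear speed of wheel below 0.02 m/s); the robot touches nothing.
It fails at once if the wheel bears on the carousel with more than 35 N (contact force between wheel and stand above 35 N).
It also fails if it takes over 69 s, if anything falls off the work surface, if the arm or the gripper's body presses on something with over 40 N, if the wrist force passes 120 N, or if a joint passes its speed limit or range.

ROBOT

A 6-joint arm with a two-finger parallel gripper is mounted at the origin on a cart in front of the work surface, level with it; the furniture and walls round the work are solid. World frame = base frame: x ahead of the robot, y to its left, z up, the work surface at z = 0. Lengths are in m, angles in degrees, forces in N, time in s.
With the tool pointing down it reaches from about 0.375 to 0.75 m from the base axis. Payload 9 kg.
Tool frame: the origin (TCP) lies where the fingers leave the gripper's body, on its centre line; the fingertips stand 73 mm ahead of it and the grasp point (between the pads) lies 54 mm ahead of it (robot.tip_reach is the distance from the TCP to the fingertips, in m); z points along the fingers, y is the direction in which the jaws open and shut (so a half turn about z gives the same grasp; the last joint's range is limited). The gripper opens to 85 mm and grips with 20 to 120 N. Pads are 22 mm wide; open, the fingers measure 114 mm over their backs; the gripper's body (76 mm by 85 mm) begins 54 mm behind the grasp point. The pads swing forward as they close: fully open they stand 13 mm farther back than shut.
Start: joints at [-78.822, 5.964, 5.575, 89.605, 0, 77.527], TCP at [0.241, -0.55, 0.304] pointing down, gripper open.
Joint ranges: [-171.21, 171.21], [-48.23, 106.86], [-62.78, 66.21], [-105.2, 120.99], [-86.42, 89.51], [-180, 180]. Speed limits (degrees/s): [127.2, 127.2, 147.25, 180, 180, 180].

INTERFACE

Orientations are given as [roll, pitch, yaw] about the fixed x, y, z axes, in that order (R = Rz(yaw) Ry(pitch) Rx(roll)).
In Python, from plant import robot gives the robot as it stands. Calls block until the motion is done:
- robot.move_pose(position, orientation): joint-space move of the TCP to a pose.
- robot.line_to(position, vel=0.15, rotation=None, guard=None): straight line of the TCP; rotation=None keeps the orientation; vel is the mean speed in m/s. With guard (N) it stops when the force on the tool has changed by that much, and returns True; else False.
- robot.goto_joints(angles): joint-space move.
- robot.set_gripper(opening): finger opening in m; the grip force is fixed at half the most; returns when the fingers have stopped.
- robot.pause(seconds).
- robot.ik(position, orientation): joint angles nearest the present ones, or None.
- robot.observe(): the state.
- robot.grab_frame(name): name is "scene" or "top" or "wrist"; returns the picture (400x640x3 uint8, blue, green, red); there is no depth.
- robot.get_calibration(name): a dict with "vertical_fov" (degrees; the focal length in pixels is half the picture's height over the tangent of half this angle, whatever the lens; pixels are square), "cx", "cy" (the principal point, pixels), "rvec" (rotation vector, rad) and "tvec" (3), from world to camera coordinates, as OpenCV has them. Camera axes: x right, y down, z forward; pixel columns grow to the right and rows downward; lengths in m; the calibration is good to about 2 mm. A picture is of the moment at which its call begins: read the wrist's pose just before it. get_calibration takes no time and is no camera call; for the wrist camera it gives the pose at the moment of the call.
A pose or a line that the arm cannot do raises robot.IKError and nothing moves.
- robot.job_done(): hands the job in, once; it reports no verdict.
The state is a dict: "time": time; "q": joint angles; "qvel": joint speeds; "joint_torque": joint torques, N m; "tool_pos": TCP position; "tcp_rot": TCP orientation; "ft_force": force on the tool from outside, world axes, zero at the start; "torque": the same for the moment, N m; "gripper_width": finger opening in m.
Only numpy, scipy, OpenCV 4.12 (cv2) and the standard library are available. Lean on these libraries where they do the work, as an engineer would, in place of code of your own. Each camera call takes 0.05 s, during which the arm holds its last target.

## Working session

There is one attempt and no reset: what is moved stays moved. The work goes in short steps, each a Python script; the robot and the scene stay as the last script left them, time stands still between calls to the robot, and variables do not carry over. Pictures are saved under pics/ and viewed, and the job is handed in when it is done.

```bash
ls -la; mkdir -p pics
python3 - <<'E'
from plant import robot
import cv2
for n in ["scene","top","wrist"]:
    c=robot.get_calibration(n); print(n,c)
    cv2.imwrite(f"pics/{n}0.png",robot.grab_frame(n))
s=robot.observe();print(s)
E
```

```text
total 12
drwxr-xr-x  3 agent agent 4096 Dec  6 03:44 .
drwxr-xr-x 23 root  root  4096 Dec  6 03:44 ..
drwxr-xr-x  2 agent agent 4096 Dec  6 03:44 pics
scene {'vertical_fov': 52.195948596034896, 'cx': 318.3162678685342, 'cy': 196.49210184342314, 'rvec': array([ 1.90214298,  1.43190511, -0.66094801]), 'tvec': array([ 0.08588485, -0.25751287,  1.36670289])}
top {'vertical_fov': 56.44669007220114, 'cx': 322.96257012423825, 'cy': 206.28500069855443, 'rvec': array([ 2.1700695 , -2.15848462,  0.15296085]), 'tvec': array([-0.25299615,  0.52387876,  0.93764108])}
wrist {'vertical_fov': 67.71228782514335, 'cx': 320.3538945223092, 'cy': 196.67922987576046, 'rvec': array([-2.40645398,  1.57304407,  0.24464017]), 'tvec': array([-0.59869697, -0.03822872,  0.3800544 ])}
{'time': 0.15, 'q': array([-7.88219859e+01,  5.99380484e+00,  5.53875399e+00,  8.96061745e+01,
       -1.66058766e-03,  7.75275986e+01]), 'qvel': array([-0.08359651, -0.07842798,  0.04443447, -0.05044319, -0.07159214,
        0.00019389]), 'joint_torque': array([ 3.36796722e-03, -5.57356882e+01,  5.04006600e+01,  1.25679522e-02,
       -2.74902877e-04, -1.37996597e-05]), 'tool_pos': array([ 0.24066755, -0.5494162 ,  0.30328382]), 'tcp_rot': array([-1.79939861e+02, -1.16014049e-02,  2.36504103e+01]), 'ft_force': array([-0.2692746 , -0.39716519, -0.18461571]), 'torque': array([-0.05845042,  0.00284709, -0.03053999]), 'gripper_width': 0.08540723176611738}
```

View pics/scene0.png

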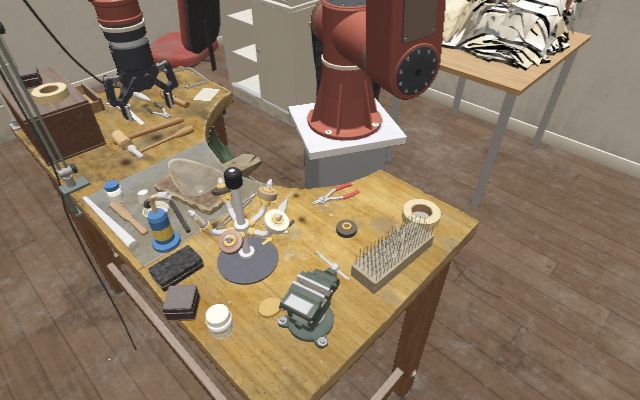

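View pics/top0.png

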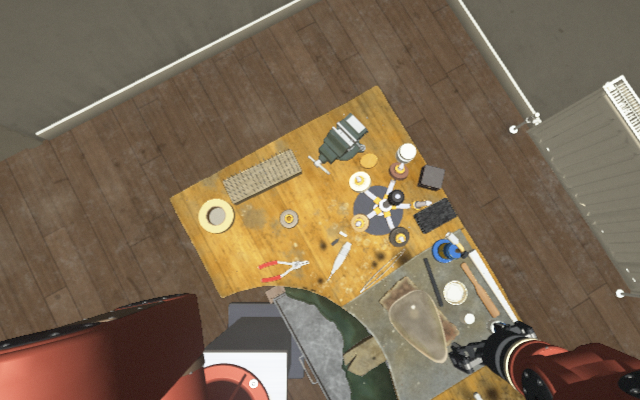

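View pics/wrist0.png

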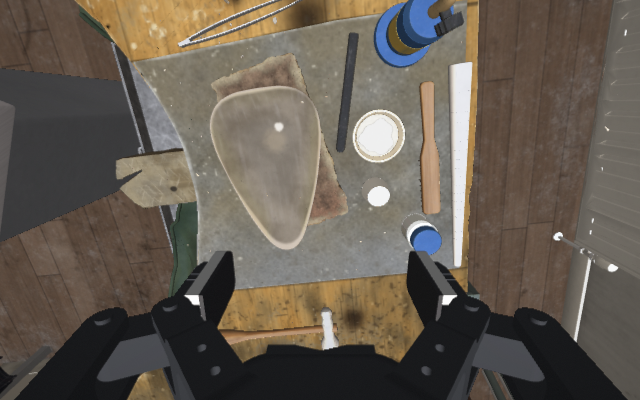

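```bash
cat > h.py <<'E'
import numpy as np, cv2
from scipy.spatial.transform import Rotation as Ro
def cam(c,h=400):
    f=h/2/np.tan(np.radians(c['vertical_fov']/2))
    K=np.array([[f,0,c['cx']],[0,f,c['cy']],[0,0,1]]);R=cv2.Rodrigues(np.array(c['rvec']))[0];t=np.array(c['tvec'])
    return K,R,t
def ray(c,u,v):
    K,R,t=cam(c);d=R.T@np.linalg.solve(K,[u,v,1.]);return -R.T@t,d/np.linalg.norm(d)
def onplane(c,u,v,z):
    o,d=ray(c,u,v);return o+d*(z-o[2])/d[2]
def proj(c,p):
    K,R,t=cam(c);q=K@(R@np.array(p,float)+t);return q[:2]/q[2]
def tri(c1,p1,c2,p2):
    o1,d1=ray(c1,*p1);o2,d2=ray(c2,*p2)
    s=np.linalg.lstsq(np.c_[d1,-d2],o2-o1,rcond=None)[0]
    a=o1+s[0]*d1;b=o2+s[1]*d2;return (a+b)/2,np.linalg.norm(a-b)
E
python3 - <<'E'
from plant import robot
import cv2
from h import *
c=robot.get_calibration("top")
for n,p,z in [("wheel",(289,218),.018),("foot",(378,210),.026),("knob",(396,198),.253)]: print(n,onplane(c,*p,z))
im=cv2.imread("pics/top0.png");cv2.imwrite("pics/topz.png",cv2.resize(im[140:290,250:470],None,fx=3.6,fy=3.6,interpolation=cv2.INTER_CUBIC))
im=cv2.imread("pics/scene0.png");cv2.imwrite("pics/scenez.png",cv2.resize(im[150:300,180:380],None,fx=4,fy=4,interpolation=cv2.INTER_CUBIC))
E
```

```text
wheel [ 0.49559134 -0.16088299  0.018     ]
foot [ 0.51739509 -0.39552054  0.026     ]
knob [ 0.51570746 -0.39508964  0.253     ]
```

View pics/topz.png

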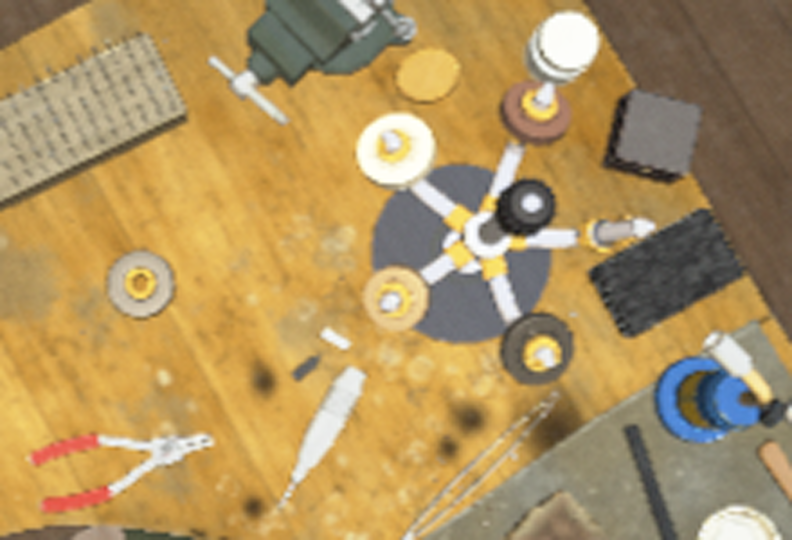

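View pics/scenez.png

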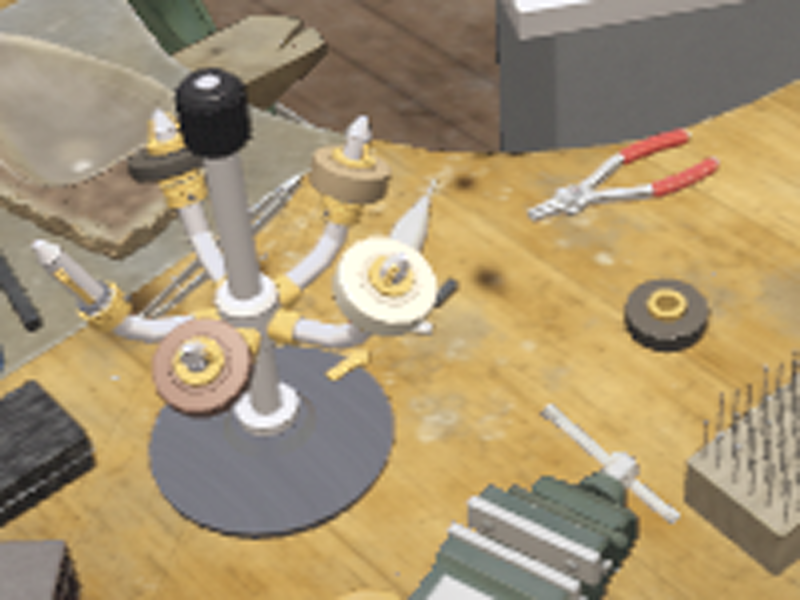

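Run:
```python
from plant import robot
import cv2
from h import *
c=robot.get_calibration("top");s=robot.get_calibration("scene")
ft=np.array([.517,-.3955])
# foot ellipse from scene: dark blue-grey mask
im=cv2.imread("pics/scene0.png");hsv=cv2.cvtColor(im,cv2.COLOR_BGR2HSV)
m=((hsv[...,0]>100)&(hsv[...,0]<140)&(hsv[...,2]<130)).astype(np.uint8);m[:230]=0;m[:,:210]=0;m[290:]=0;m[:,285:]=0
m=cv2.morphologyEx(m,cv2.MORPH_OPEN,np.ones((3,3)))
n,l,st,ce=cv2.connectedComponentsWithStats(m);i=1+st[1:,4].argmax();print(st[i],ce[i])
con=max(cv2.findContours((l==i).astype(np.uint8),0,1)[0],key=cv2.contourArea)
P=np.array([onplane(s,*p[0],.026)[:2] for p in con])
it=np.array(cv2.minEnclosingCircle(P.astype(np.float32))[0]);print("scene foot centre",cv2.minEnclosingCircle(P.astype(np.float32)))
im=cv2.imread("pics/top0.png");hsv=cv2.cvtColor(im,cv2.COLOR_BGR2HSV)
m=((hsv[...,0]>100)&(hsv[...,0]<140)&(hsv[...,2]<130)).astype(np.uint8);m[:180]=0;m[:,:345]=0;m[245:]=0;m[:,405:]=0
m=cv2.morphologyEx(m,cv2.MORPH_OPEN,np.ones((3,3)))
n,l,st,ce=cv2.connectedComponentsWithStats(m);i=1+st[1:,4].argmax();print(st[i],ce[i])
con=max(cv2.findContours((l==i).astype(np.uint8),0,1)[0],key=cv2.contourArea)
P=np.array([onplane(c,*p[0],.026)[:2] for p in con]);print("top foot centre",cv2.minEnclosingCircle(P.astype(np.float32)))
kt,ks=(250+528/3.6,140+205/3.6),(180+210/4,150+84/4)
print("knobtop-ish",tri(c,kt,s,ks))
print("tip",tri(c,(429.2,203),s,(190.5,211)))
for uv in [(180+365/4,150+355/4),(180+332/4,150+373/4)]: 
    print("pointer",onplane(s,*uv,.028))
    print('in top',(proj(c,onplane(s,*uv,.028))-[250,140])*3.6)
# wheel
for cc,nm,uv,z in [(c,'top',(250+140/3.6,140+284/3.6),.018),(s,'scene',(180+666/4,150+304/4),.022)]: print("wheel",nm,onplane(cc,*uv,z))
```

```text
[239 259  14   8  67] [245.55223881 262.04477612]
scene foot centre ((0.5420559644699097, -0.4055759906768799), 0.01473416667431593)
[367 218  23  16 282] [378.16312057 226.12765957]
top foot centre ((0.47227728366851807, -0.39469775557518005), 0.03073733113706112)
knobtop-ish (array([ 0.51834447, -0.39746804,  0.24977533]), np.float64(0.000547688880838706))
tip (array([ 0.51688044, -0.48787314,  0.17225258]), np.float64(0.0013345910283113294))
pointer [ 0.49442559 -0.33992754  0.028     ]
in top [385.54005721 282.54716999]
pointer [ 0.50275067 -0.36019246  0.028     ]
in top [413.20419319 271.33548129]
wheel top [ 0.49323375 -0.16062696  0.018     ]
wheel scene [ 0.49800544 -0.16202432  0.022     ]
```

Run:
```python
from plant import robot
import cv2
from h import *
print(robot.tip_reach)
for y in range(-180,180,20):
    q=robot.ik([.518,-.397,.29],[180,0,y]); print(y,None if q is None else np.round(q,1))
```

```text
0.0726
-180 [-48.9  15.2  14.4  89.2   0.  -48.9]
-160 [-48.9  15.2  14.4  89.2   0.  -68.9]
-140 [-48.9  15.2  14.4  89.2   0.  -88.9]
-120 [ -48.9   15.2   14.4   89.2    0.  -108.9]
-100 [ -48.9   15.2   14.4   89.2    0.  -128.9]
-80 [ -48.9   15.2   14.4   89.2    0.  -148.9]
-60 [ -48.9   15.2   14.4   89.2    0.  -168.9]
-40 [-48.9  15.2  14.4  89.2   0.  171.1]
-20 [-48.9  15.2  14.4  89.2   0.  151.1]
0 [-48.9  15.2  14.4  89.2   0.  131.1]
20 [-48.9  15.2  14.4  89.2   0.  111.1]
40 [-48.9  15.2  14.4  89.2   0.   91.1]
60 [-48.9  15.2  14.4  89.2   0.   71.1]
80 [-48.9  15.2  14.4  89.2   0.   51.1]
100 [-48.9  15.2  14.4  89.2   0.   31.1]
120 [-48.9  15.2  14.4  89.2   0.   11.1]
140 [-48.9  15.2  14.4  89.2   0.   -8.9]
160 [-48.9  15.2  14.4  89.2   0.  -28.9]
```

Run:
```python
from plant import robot
import cv2
from h import *
robot.move_pose([.518,-.397,.40],[180,0,-151])
c=robot.get_calibration("wrist");im=robot.grab_frame("wrist");cv2.imwrite("pics/w1.png",im)
np.save("w1.npy",c,allow_pickle=True)
print(proj(c,[.518,-.397,.253]),robot.observe()['time'],robot.observe()['tool_pos'])
```

```text
[319.57532818 206.3804786 ] 2.5083 [ 0.51776919 -0.39726261  0.39984303]
```

View pics/w1.png

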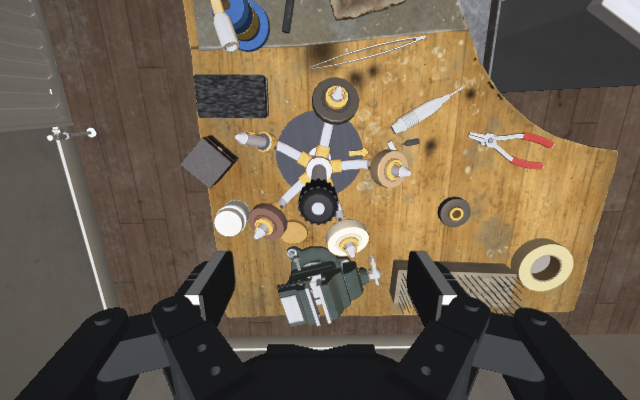

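Run:
```python
import cv2
from h import *
c=np.load("w1.npy",allow_pickle=True).item()
K,A=None,np.array([.518,-.397])
def ang(p): d=p[:2]-A; return np.degrees(np.arctan2(d[1],d[0])),np.hypot(*d)
for u in [(349,151),(358,152),(366,153)]: p=onplane(c,*u,.028);print(p,ang(p))
for u in [(237,139)]: p=onplane(c,*u,.176);print("tip",p,ang(p))
p=onplane(c,456,213,.022);print("wheel",p)
p=onplane(c,319,153,.026);print("foot",p)
p=onplane(c,318,208,.253);print("knob",p)
im=cv2.imread("pics/w1.png");cv2.imwrite("pics/w1z.png",cv2.resize(im[90:260,220:480],None,fx=3,fy=3,interpolation=cv2.INTER_CUBIC))
```

```text
[ 0.49051416 -0.36297605  0.028     ] (np.float64(128.9326017387264), np.float64(0.04373900420427036))
[ 0.48532857 -0.35052776  0.028     ] (np.float64(125.10841116000348), np.float64(0.056807497846667436))
[ 0.48085145 -0.33935461  0.028     ] (np.float64(122.7990413389614), np.float64(0.06857846550863758))
tip [ 0.51990323 -0.48807571  0.176     ] (np.float64(-88.80285245170809), np.float64(0.09109559622906009))
wheel [ 0.4936836  -0.16116338  0.022     ]
foot [ 0.514934   -0.40032524  0.026     ]
knob [ 0.51974999 -0.39742429  0.253     ]
```

View pics/w1z.png

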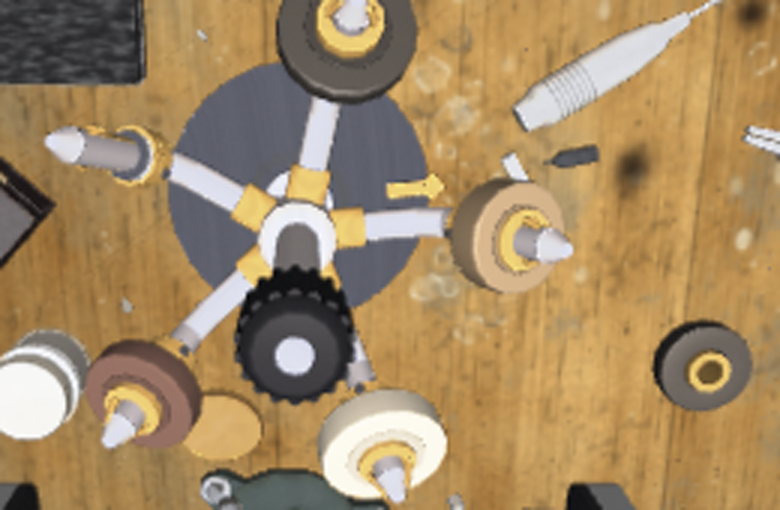

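Run:
```python
from plant import robot
import cv2
from h import *
robot.line_to([.5185,-.397,.290],vel=.12)
robot.set_gripper(.02)
o=robot.observe();print(o['gripper_width'],o['ft_force'],o['torque'])
q=np.array(o['q']);q[5]+=154
robot.goto_joints(q)
o=robot.observe();print(o['time'],o['ft_force'],o['torque'],o['q'][5],o['tool_pos'])
robot.pause(.1)
cv2.imwrite("pics/t2.png",robot.grab_frame("top"));cv2.imwrite("pics/s2.png",robot.grab_frame("scene"))
im=cv2.imread("pics/s2.png")[150:300,180:380];im2=cv2.imread("pics/t2.png")[140:290,270:470]
cv2.imwrite("pics/ts2.png",cv2.resize(np.vstack([im,im2]),None,fx=2,fy=2,interpolation=cv2.INTER_CUBIC))
```

```text
0.028629555193605737 [ 5.70323145 -7.86719281 -0.21731968] [-1.13189912 -0.7574007   0.10305972]
6.425 [-3.46536922 -3.15353375 -0.29538115] [-0.5634299   0.77740652  0.06984191] 76.06407578437573 [ 0.51904404 -0.39862949  0.29084184]
```

View pics/ts2.png

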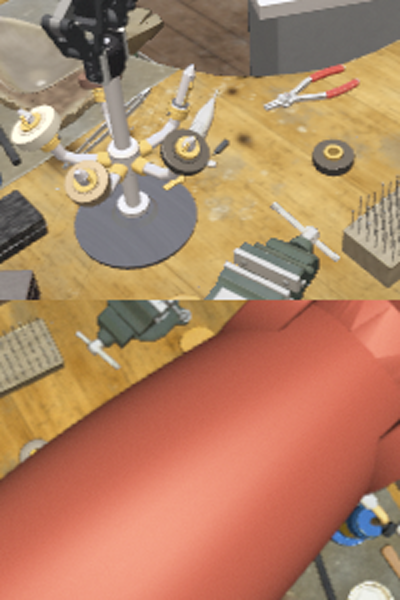

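Run:
```python
from plant import robot
import cv2
from h import *
robot.set_gripper(.085)
p=robot.observe()['tool_pos'];robot.line_to([p[0],p[1],.36],vel=.2)
robot.pause(.1)
c=robot.get_calibration("wrist");im=robot.grab_frame("wrist");cv2.imwrite("pics/w3.png",im)
np.save("w3.npy",c,allow_pickle=True)
print(robot.observe()['time'])
```

```text
7.8583
```

View pics/w3.png

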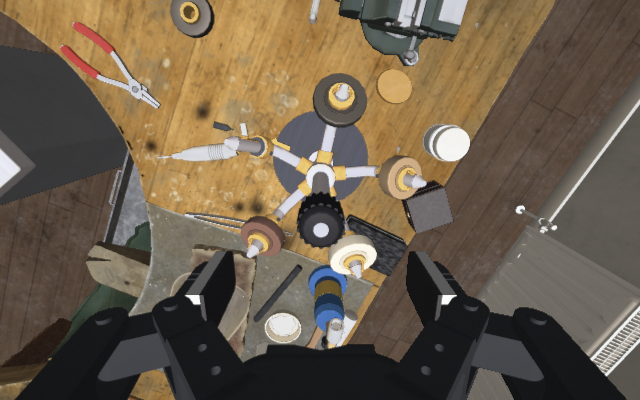

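Run:
```python
import cv2
from h import *
im=cv2.imread("pics/w3.png");cv2.imwrite("pics/w3z.png",cv2.resize(im[90:250,200:400],None,fx=4,fy=3.75,interpolation=cv2.INTER_CUBIC))
```

```text
(no output)
```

View pics/w3z.png

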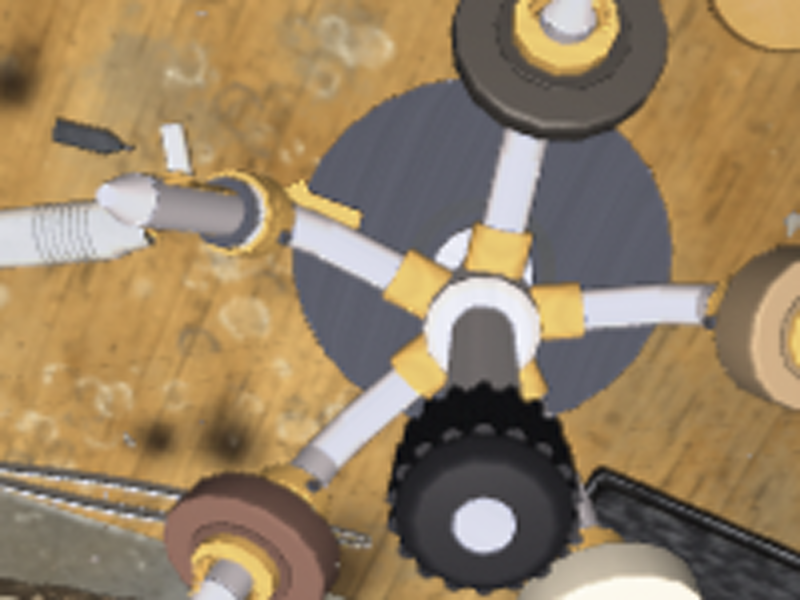

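```bash
cat > m3.py <<'E'
from h import *
c=np.load("w3.npy",allow_pickle=True).item()
z=lambda u,v:(200+u/4,90+v/3.75)
A=np.array([.519,-.398])
def ang(p,a=A): d=p[:2]-a; return round(np.degrees(np.arctan2(d[1],d[0])),1),round(np.hypot(*d),4)
f=onplane(c,*z(482,248),.026);print("foot",f,'ends',[onplane(c,*z(*u),.026)[:2] for u in [(292,248),(672,248),(482,78)]])
a=onplane(c,*z(355,214),.028);b=onplane(c,*z(295,190),.028)
print("ptr",a,b,ang(b,a[:2]),ang((a+b)/2),ang((a+b)/2,f[:2]))
t=onplane(c,*z(112,197),.176);print("tip",t,ang(t),ang(t,f[:2]))
k=onplane(c,*z(485,527),.253);print("knob",k)
# collar ring centre
E
python3 m3.py
```

```text
foot [ 0.52464622 -0.39190811  0.026     ] ends [array([ 0.47180677, -0.35484642]), array([ 0.57752973, -0.4290007 ]), array([ 0.55863323, -0.34339003])]
ptr [ 0.49702737 -0.35718349  0.028     ] [ 0.48578187 -0.3389279   0.028     ] (np.float64(121.6), np.float64(0.0214)) (np.float64(118.9), np.float64(0.0571)) (np.float64(127.2), np.float64(0.055))
tip [ 0.48225392 -0.3160666   0.176     ] (np.float64(114.2), np.float64(0.0898)) (np.float64(119.2), np.float64(0.0869))
knob [ 0.51967738 -0.39862776  0.253     ]
```

Run:
```python
from plant import robot
from h import *
s=robot.get_calibration("scene")
z=lambda u,v:(180+u/4,150+v/4)
im=cv2.imread("pics/s2.png");cv2.imwrite("pics/s2z.png",cv2.resize(im[190:300,205:305],None,fx=7,fy=5.4,interpolation=cv2.INTER_CUBIC))
im=cv2.imread("pics/scene0.png");cv2.imwrite("pics/s0z.png",cv2.resize(im[190:300,205:305],None,fx=7,fy=5.4,interpolation=cv2.INTER_CUBIC))
# project true foot circle for centre hypotheses
for A in [(.519,-.398)]:
    P=[proj(s,[A[0]+.068*np.cos(t),A[1]+.068*np.sin(t),.026]) for t in np.linspace(0,2*np.pi,73)];P=np.array(P)
    print((P.min(0)-[180,150])*4,(P.max(0)-[180,150])*4)
    for th in (110,113,116,119,122): 
        for r in (.045,.068): print(th,r,((proj(s,[A[0]+r*np.cos(np.radians(th)),A[1]+r*np.sin(np.radians(th)),.027])-[205,190])*[7,5.4]).round(0))
```

```text
[142.44156323 321.61206385] [393.82612894 511.46565284]
110 0.045 [421. 288.]
110 0.068 [483. 264.]
113 0.045 [417. 285.]
113 0.068 [477. 259.]
116 0.045 [413. 282.]
116 0.068 [470. 255.]
119 0.045 [408. 279.]
119 0.068 [463. 250.]
122 0.045 [403. 276.]
122 0.068 [456. 246.]
```

View pics/s0z.png

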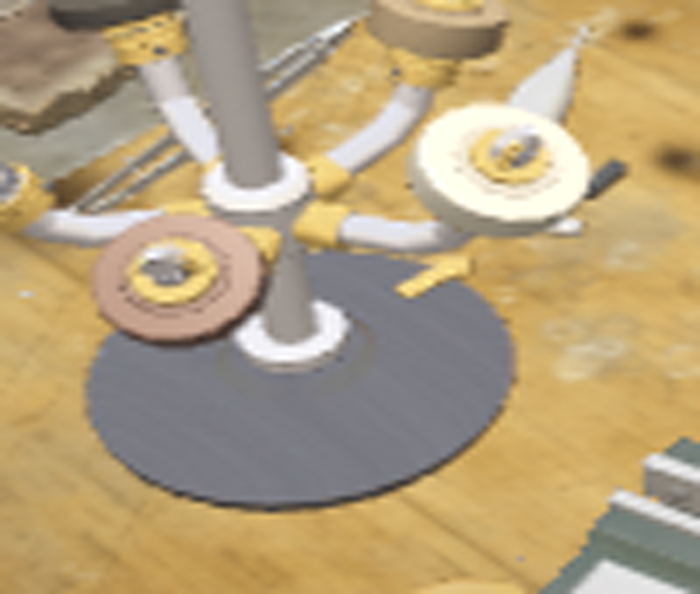

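Run:
```python
from plant import robot
import cv2
from h import *
robot.line_to([.519,-.3985,.290],vel=.15)
robot.set_gripper(.02)
o=robot.observe();print(o['gripper_width'],o['ft_force'])
q=np.array(o['q']);q[5]-=6.5
robot.goto_joints(q);robot.pause(.1);print(robot.observe()['tool_pos'])
robot.set_gripper(.085)
p=robot.observe()['tool_pos'];robot.line_to([p[0],p[1],.36],vel=.2)
# view from above the pointer/branch: shift outward, jaw tangential
robot.move_pose([.49,-.31,.36],[180,0,30]);robot.pause(.1)
c=robot.get_calibration("wrist");im=robot.grab_frame("wrist");cv2.imwrite("pics/w4.png",im)
np.save("w4.npy",c,allow_pickle=True)
cv2.imwrite("pics/t4.png",robot.grab_frame("top"));cv2.imwrite("pics/s4.png",robot.grab_frame("scene"))
print(robot.observe()['time'])
im=cv2.imread("pics/s4.png")[150:300,180:380];im2=cv2.imread("pics/t4.png")[140:290,270:470]
cv2.imwrite("pics/ts4.png",cv2.resize(np.hstack([im,im2]),None,fx=2,fy=2,interpolation=cv2.INTER_CUBIC))
```

```text
0.028456187750242105 [-1.06834823  1.14999156  5.93022574]
[ 0.51906817 -0.39857763  0.29077417]
11.3667
```

View pics/w4.png

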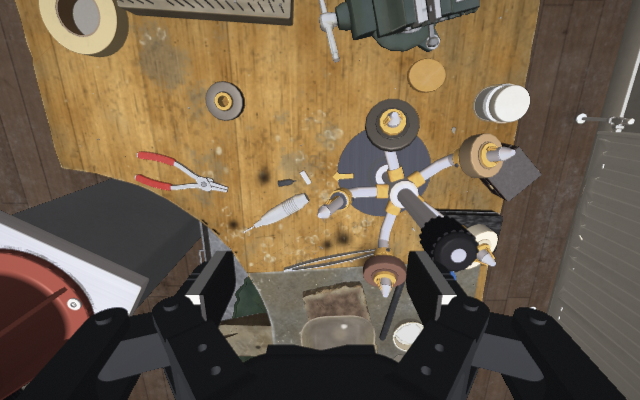

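View pics/ts4.png

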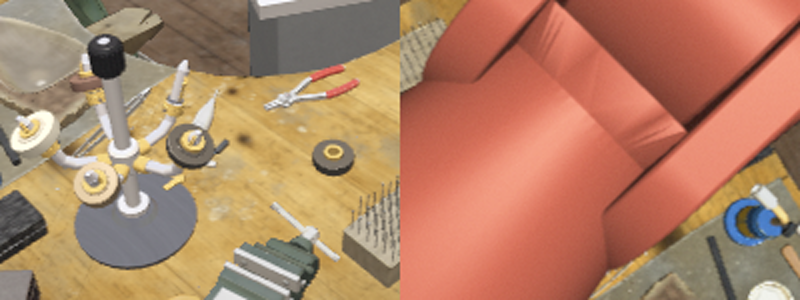

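Run:
```python
from h import *
im=cv2.imread("pics/w4.png");cv2.imwrite("pics/w4z.png",cv2.resize(im[110:280,300:500],None,fx=4,fy=3.5,interpolation=cv2.INTER_CUBIC))
im=cv2.imread("pics/s4.png");cv2.imwrite("pics/s4z.png",cv2.resize(im[160:260,200:300],None,fx=6,fy=6,interpolation=cv2.INTER_CUBIC))
```

```text
(no output)
```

View pics/w4z.png

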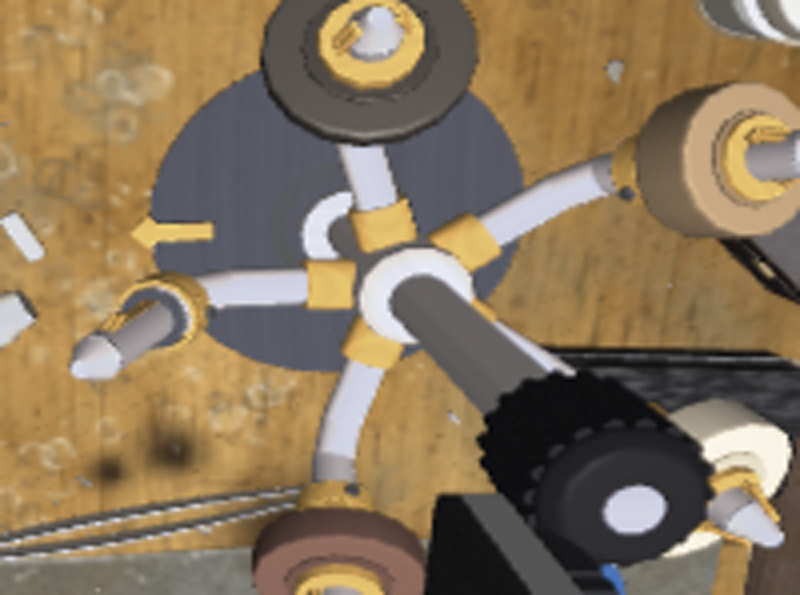

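View pics/s4z.png

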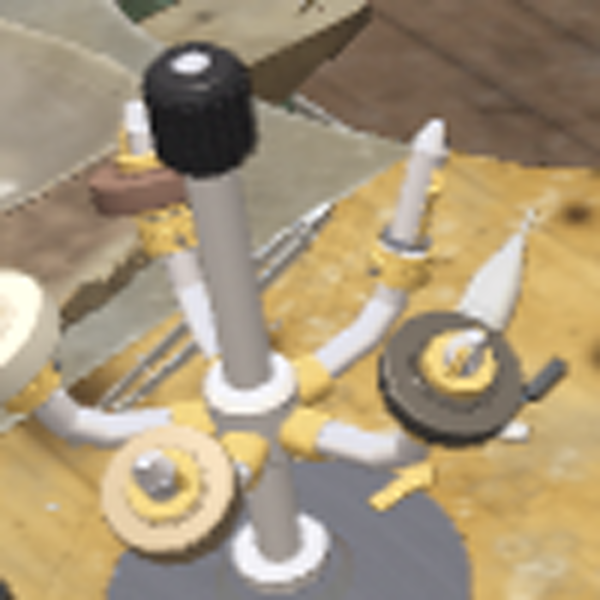

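Run:
```python
from plant import robot
from h import *
s=robot.get_calibration("scene");c=np.load("w4.npy",allow_pickle=True).item()
z=lambda u,v:(300+u/4,110+v/3.5)
A=np.array([.519,-.3985])
def ang(p,a=A): d=p[:2]-a; return round(np.degrees(np.arctan2(d[1],d[0])),1),round(np.hypot(*d),4)
f=onplane(c,*z(338,217),.026);print("foot",f)
a=onplane(c,*z(213,232),.028);b=onplane(c,*z(135,234),.028);m=(a+b)/2
print("ptr",a,b,ang(b,a[:2]),ang(m),ang(m,f[:2]))
t=onplane(c,*z(84,360),.176);print("tip",t,ang(t))
print("tri tip",tri(c,z(84,360),s,(200+434/6,160+128/6)))
k=onplane(c,*z(635,510),.253);print("knob",k)
w=cv2.imread("pics/w4.png")
print("wheel",onplane(c,223,100,.022))
print(robot.ik([.496,-.161,.08],[180,0,30]))
```

```text
foot [ 0.52208803 -0.39370185  0.026     ]
ptr [ 0.49557441 -0.35909852  0.028     ] [ 0.48136842 -0.33619352  0.028     ] (np.float64(121.8), np.float64(0.027)) (np.float64(121.0), np.float64(0.0593)) (np.float64(126.1), np.float64(0.057))
tip [ 0.47490031 -0.31930035  0.176     ] (np.float64(119.1), np.float64(0.0906))
tri tip (array([ 0.47364495, -0.32062679,  0.17329045]), np.float64(0.001701508733746417))
knob [ 0.51956515 -0.39865504  0.253     ]
wheel [ 0.49620638 -0.15997154  0.022     ]
[-32.37353557  -2.68691823 -26.82938504  65.85753319   0.
 117.62646443]
```

```bash
cat >> h.py <<'E'
TH=np.radians(119.5)
def bvec(th=TH): return np.array([np.sin(np.radians(25))*np.cos(th),np.sin(np.radians(25))*np.sin(th),np.cos(np.radians(25))])
def toolrot(sign=1,th=TH):
    z=-bvec(th);y=sign*np.array([-np.sin(th),np.cos(th),0]);return np.c_[np.cross(y,z),y,z]
def rpy(R): return Ro.from_matrix(R).as_euler('xyz',degrees=True)
TIP=np.array([.4737,-.3184,.176]);OFF=.0636
E
python3 - <<'E'
from plant import robot
from h import *
b=bvec()
for s in (1,-1):
    R=toolrot(s)
    for d in (.06,.0,-.04):
        q=robot.ik(TIP+b*(d+OFF),rpy(R));print(s,d,rpy(R).round(1),None if q is None else q.round(1))
# radial
R=toolrot(1);Rr=R@Ro.from_euler('z',90,degrees=True).as_matrix()
for R in (Rr,Rr@np.diag([-1,-1,1])): 
    for d in (.06,-.04):
        q=robot.ik(TIP+b*(d+OFF),rpy(R));print('rad',d,rpy(R).round(1),None if q is None else q.round(1))
for y in (30,-150,119.5,-60.5): print(y,robot.ik([.495,-.161,.0746],[180,0,y]))
E
```

```text
1 0.06 [180.  -25.  -60.5] [ -42.2  -33.1  -33.1   66.1   -7.6 -163.3]
1 0.0 [180.  -25.  -60.5] [ -43.3  -29.1  -36.    59.    -7.2 -164.3]
1 -0.04 [180.  -25.  -60.5] [ -43.9  -25.6  -37.3   54.2   -6.9 -164.9]
-1 0.06 [180.   25.  119.5] [-42.2 -33.1 -33.1  66.1  -7.6  16.7]
-1 0.0 [180.   25.  119.5] [-43.3 -29.1 -36.   59.   -7.2  15.7]
-1 -0.04 [180.   25.  119.5] [-43.9 -25.6 -37.3  54.2  -6.9  15.1]
rad 0.06 [-155.    -0.  -150.5] [-42.2 -33.1 -33.1  66.1  -7.6 -73.3]
rad -0.04 [-155.    -0.  -150.5] [-43.9 -25.6 -37.3  54.2  -6.9 -74.9]
rad 0.06 [155.    0.   29.5] [-42.2 -33.1 -33.1  66.1  -7.6 106.7]
rad -0.04 [155.    0.   29.5] [-43.9 -25.6 -37.3  54.2  -6.9 105.1]
30 [-32.43438082  -2.52181984 -27.26420686  65.25761298   0.
 117.56561918]
-150 [-32.43438082  -2.52181984 -27.26420686  65.25761298   0.
 -62.43438082]
119.5 [-32.43438082  -2.52181984 -27.26420686  65.25761298   0.
  28.06561918]
-60.5 [ -32.43438082   -2.52181984  -27.26420686   65.25761298    0.
 -151.93438082]
```

Run:
```python
from plant import robot
import cv2
from h import *
robot.move_pose([.495,-.161,.19],[180,0,119.5]);robot.pause(.1)
c=robot.get_calibration("wrist");im=robot.grab_frame("wrist");cv2.imwrite("pics/w5.png",im)
np.save("w5.npy",c,allow_pickle=True)
o=robot.observe();print(o['time'],o['tool_pos'])
print(proj(c,[.495,-.161,.022]),'cam',-cam(c)[1].T@cam(c)[2])
g=cv2.GaussianBlur(cv2.cvtColor(im,cv2.COLOR_BGR2GRAY),(3,3),0)
```

```text
12.7333 [ 0.49535993 -0.16170169  0.19067887]
[319.02221442 198.05061682] cam [ 0.45793909 -0.09313869  0.26074   ]
```

View pics/w5.png

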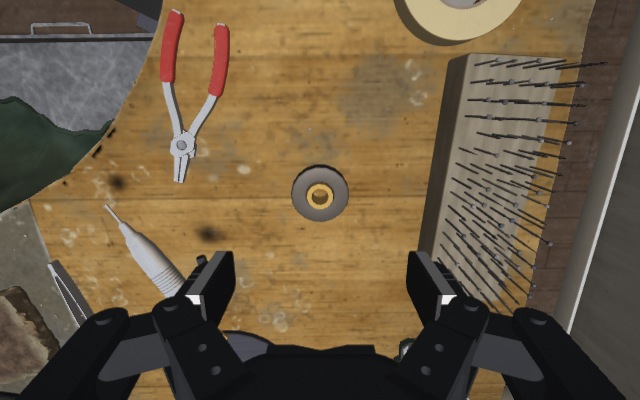

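Run:
```python
from plant import robot
import cv2
from h import *
c=np.load("w5.npy",allow_pickle=True).item()
im=cv2.imread("pics/w5.png");hsv=cv2.cvtColor(im,cv2.COLOR_BGR2HSV)
m=((hsv[...,1]<80)&(hsv[...,2]<130)).astype(np.uint8);m[:150]=0;m[240:]=0;m[:,:270]=0;m[:,370:]=0
con=max(cv2.findContours(m,0,1)[0],key=cv2.contourArea);print(cv2.boundingRect(con),cv2.minEnclosingCircle(con))
(u,v),r=cv2.minEnclosingCircle(con)
m2=((hsv[...,1]>110)&(hsv[...,2]>120)).astype(np.uint8);m2[m2.shape[0]-400:180]=0;m2[210:]=0;m2[:,:304]=0;m2[:,336:]=0
con2=max(cv2.findContours(m2,0,1)[0],key=cv2.contourArea);print(cv2.boundingRect(con2),cv2.minEnclosingCircle(con2))
P=onplane(c,u,v,.014);print(P, np.linalg.norm(onplane(c,u+r,v,.018)-onplane(c,u,v,.018)))
(u2,v2),r2=cv2.minEnclosingCircle(con2);P2=onplane(c,u2,v2,.022);print(P2)
```

```text
(291, 165, 58, 57) ((319.55169677734375, 193.07296752929688), 28.616750717163086)
(307, 184, 26, 25) ((319.4718322753906, 196.08802795410156), 13.124829292297363)
[ 0.49442372 -0.1591017   0.014     ] 0.024362638262944422
[ 0.49448041 -0.15930386  0.022     ]
```

Run:
```python
from plant import robot
import cv2
from h import *
p0=robot.observe()['tool_pos']
robot.line_to([.495,-.1605,.0755],vel=.12,guard=15)
o=robot.observe();print(o['tool_pos'],o['ft_force'])
robot.set_gripper(.03)
o=robot.observe();print(o['gripper_width'],o['tool_pos'],o['tcp_rot'],o['ft_force'],o['torque'])
robot.line_to([.495,-.1605,.2],vel=.2);robot.pause(.2)
c=robot.get_calibration("wrist");im=robot.grab_frame("wrist");cv2.imwrite("pics/w6.png",im)
np.save("w6.npy",c,allow_pickle=True)
o=robot.observe();print(o['time'],o['gripper_width'],o['ft_force'],o['torque'],o['tool_pos'])
```

```text
[ 0.49548552 -0.16079544  0.07633998] [-0.76187025  0.4471289  -0.9924526 ]
0.04690652547991571 [ 0.49544757 -0.16072911  0.07653742] [1.79966116e+02 5.96756772e-02 1.19503664e+02] [-0.96205023  0.64357243  6.73887634] [ 0.31566981  0.43339156 -0.02088805]
15.325 0.04686606424954472 [-0.4582425   0.01522145 -1.07330874] [0.04395134 0.02202892 0.05742277] [ 0.4945158  -0.16020555  0.19875235]
```

View pics/w6.png

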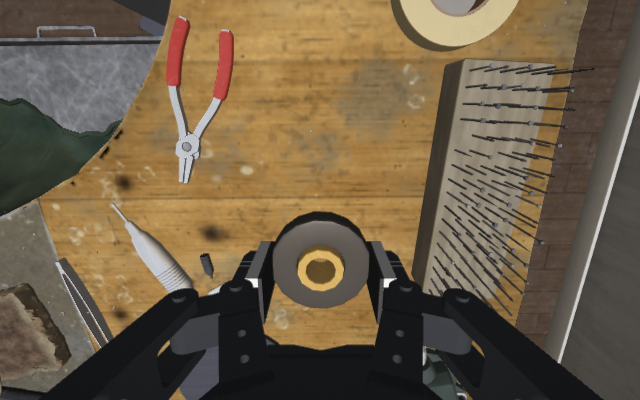

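Run:
```python
import cv2
from h import *
c=np.load("w6.npy",allow_pickle=True).item()
im=cv2.imread("pics/w6.png")
cv2.imwrite("pics/w6z.png",cv2.resize(im[200:320,240:400],None,fx=5,fy=5,interpolation=cv2.INTER_CUBIC))
t=np.array([.4945158,-.16020555,.19875])
K,R,tt=cam(c);print('optical axis',R[2],'cam rel',-R.T@tt-t)
for h in (.0625,.0655,.0685):
    for uv,dz in (((321,270),.011),): 
        P=onplane(c,*uv,t[2]-h+dz)-t
        Rt=Ro.from_euler('xyz',[180,0,119.5],degrees=True).as_matrix();print(h,(Rt.T@P).round(4))
```

```text
optical axis [ 0.14685434 -0.2621932  -0.95377593] cam rel [-0.03750503  0.06848872  0.06988363]
0.0625 [0.0043 0.0012 0.0515]
0.0655 [0.0024 0.0012 0.0545]
0.0685 [0.0006 0.0012 0.0575]
```

View pics/w6z.png

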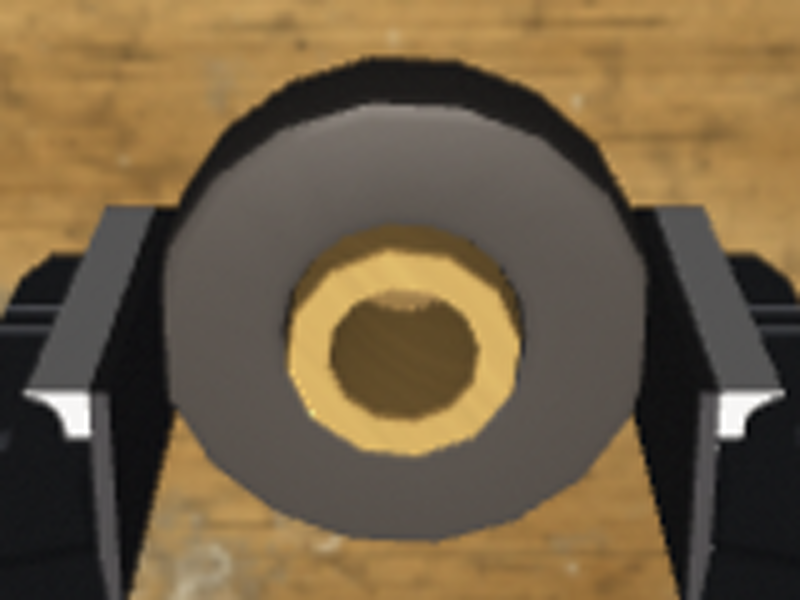

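```bash
sed -i 's/^TH=.*/TH=np.radians(120)/; s/^TIP=.*/TIP=np.array([.4735,-.3193,.176]);OFF=.0655/' h.py
python3 - <<'E'
from plant import robot
import cv2
from h import *
b=bvec();R=toolrot(-1)
robot.line_to([.49,-.17,.27],vel=.25)
robot.move_pose(TIP+b*(OFF+.045),rpy(R));robot.pause(.2)
o=robot.observe();e=R.T@(o['tool_pos']-(TIP+b*(OFF+.045)));print(o['time'],o['ft_force'],o['tool_pos'],e,o['tcp_rot'],rpy(R))
c=robot.get_calibration("wrist");np.save("w7.npy",c,allow_pickle=True);cv2.imwrite("pics/w7.png",robot.grab_frame("wrist"))
im=robot.grab_frame("scene");cv2.imwrite("pics/s7.png",im)
cv2.imwrite("pics/s7z.png",cv2.resize(im[140:260,200:320],None,fx=5,fy=5,interpolation=cv2.INTER_CUBIC))
s=robot.get_calibration("scene")
for P in (TIP,TIP+b*.045,TIP+b*.056,TIP+b*.034,TIP-b*.07): print(((proj(s,P)-[200,140])*5).round())
E
```

```text
16.575 [-0.50038836 -0.07341691 -0.46548042] [ 0.45071704 -0.27834018  0.27572615] [0.00032687 0.00074928 0.00031195] [179.99957112  24.87770063 120.05939192] [180.  25. 120.]
[366. 201.]
[394. 101.]
[401.  76.]
[387. 126.]
[326. 349.]
```

View pics/s7z.png

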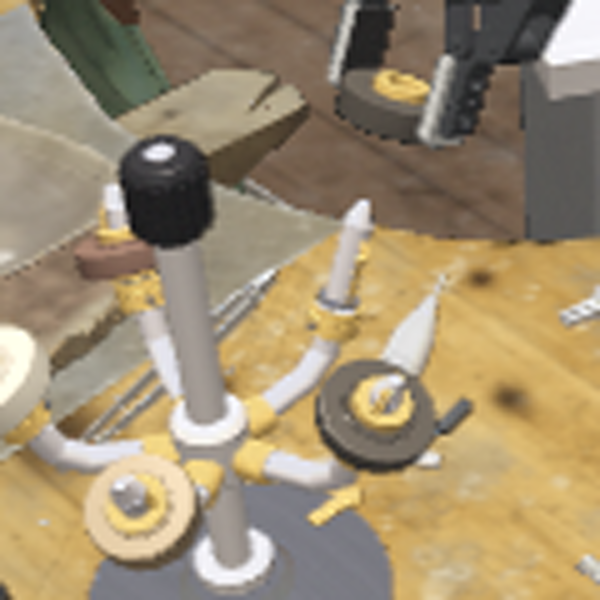

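View pics/w7.png

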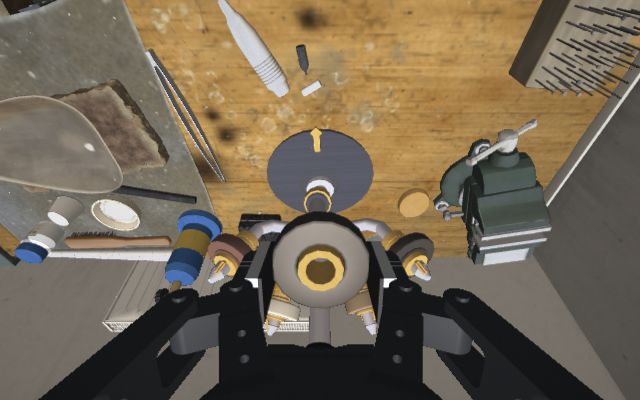

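Run:
```python
import cv2
from h import *
im=cv2.imread("pics/s7.png")
a=cv2.resize(im[145:175,260:300],None,fx=10,fy=10,interpolation=cv2.INTER_CUBIC)
b=cv2.resize(im[175:205,255:295],None,fx=10,fy=10,interpolation=cv2.INTER_CUBIC)
w=cv2.imread("pics/w7.png")[120:240,250:390];w=cv2.resize(w,(700,600)[0:2],interpolation=cv2.INTER_CUBIC)
cv2.imwrite("pics/ab.png",np.hstack([a,b]));cv2.imwrite("pics/w7z.png",w)
```

```text
(no output)
```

View pics/ab.png

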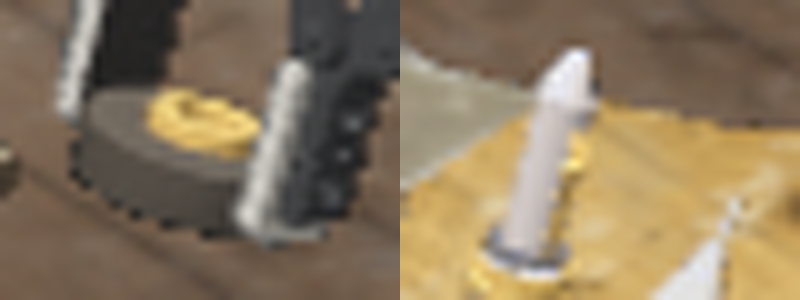

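View pics/w7z.png

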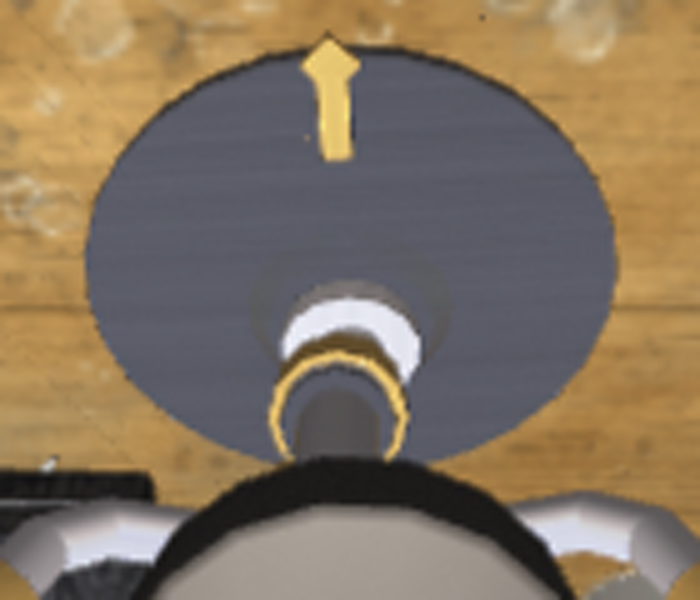

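Run:
```python
import cv2
from h import *
c=np.load("w7.npy",allow_pickle=True).item();K,R,t=cam(c)
T=Ro.from_euler('xyz',[180,24.88,120.06],degrees=True).as_matrix()
tp=np.array([.45071704,-.27834018,.27572615])
q=K@R@T[:,2];print("VP",q[:2]/q[2])
ax=[proj(c,tp+T@np.array([0,0,s])) for s in (.0545,.0655,.11,.13,.15,.17)];print(np.round(ax,1))
# depth of a point on axis at s: pixel per mm along tool y
for s in (.0545,.15,.17): print(s,proj(c,tp+T@np.array([0,.001,s]))-proj(c,tp+T@np.array([0,0,s])),proj(c,tp+T@np.array([.001,0,s]))-proj(c,tp+T@np.array([0,0,s])))
```

```text
VP [320.423721   102.05621624]
[[318.2 273.2]
 [318.3 261.5]
 [318.8 226.9]
 [318.9 215.8]
 [319.  206.5]
 [319.1 198.6]]
0.0545 [2.09100791e+00 3.20630791e-04] [-0.00457975 -1.83455657]
0.15 [1.27621921e+00 1.38023333e-04] [-0.00165157 -1.20524673]
0.17 [1.17993112e+00 1.21308830e-04] [-0.00140213 -1.12365177]
```

Run:
```python
from plant import robot
from h import *
s=robot.get_calibration("scene");R=toolrot(-1)
p=TIP+bvec()*.056
for i in range(3): print("xyz"[i],(proj(s,p+R[:,i]*.001)-proj(s,p)).round(3))
```

```text
x [ 0.35  -0.017]
y [0.332 0.199]
z [-0.126  0.458]
```

```bash
cat >> h.py <<'E'
OFF=.068
def axial(o,R,F0):
    return R.T@(np.array(o['ft_force'])-F0)
E
python3 - <<'E'
from plant import robot
from h import *
import json
b=bvec();R=toolrot(-1)
off=R@np.array([0,-.002,0])
F0=np.mean([robot.observe()['ft_force'] for _ in range(3)],axis=0)
lat=np.zeros(3)
robot.line_to(TIP+off+b*(OFF+.016),vel=.08,rotation=list(rpy(R)),guard=8)
d=.016
while d>-.012:
    d-=.003
    tgt=TIP+off+lat+b*(OFF+d)
    hit=robot.line_to(tgt,vel=.04,guard=9)
    o=robot.observe();f=axial(o,R,F0);a=R.T@(o['tool_pos']-TIP-off)
    print(round(o['time'],2),round(d,4),hit,'F',f.round(1),'pos',(a*1000).round(2),'M',(R.T@o['torque']).round(2))
    if hit or abs(f[2])>10 or np.hypot(*f[:2])>10: break
    lat=lat+R@np.array([f[0],f[1],0])*.0002
json.dump(dict(lat=lat.tolist(),F0=F0.tolist(),d=d),open("st.json","w"))
E
```

```text
17.41 0.013 False F [-0.7  0.8 -1.7] pos [-1.200e-01  1.000e-02 -8.114e+01] M [0.   0.53 0.02]
17.66 0.01 False F [-1.   1.1 -0.6] pos [-4.000e-02  1.500e-01 -7.787e+01] M [-0.02  0.5  -0.  ]
17.91 0.007 False F [-0.8  0.4  0.6] pos [ -0.16   0.36 -74.74] M [0.01 0.52 0.03]
18.16 0.004 False F [-1.5  0.8  0.6] pos [ -0.32   0.44 -71.75] M [ 0.03  0.54 -0.01]
18.41 0.001 False F [-0.8  0.1 -0.1] pos [ -0.62   0.63 -68.75] M [-0.01  0.55 -0.04]
18.66 -0.002 False F [-0.6  0.4  0.8] pos [ -0.8    0.63 -65.75] M [ 0.    0.55 -0.02]
18.91 -0.005 False F [-0.2 -0.2 -0.5] pos [ -0.96   0.76 -62.73] M [ 0.1   0.74 -0.02]
19.16 -0.008 False F [-0.1 -0.4  1.1] pos [ -1.03   0.67 -59.74] M [ 0.12  0.74 -0.04]
19.41 -0.011 False F [0.4 0.1 1. ] pos [ -1.02   0.63 -56.78] M [-0.    0.81 -0.04]
19.66 -0.014 False F [-0.   0.4  0.9] pos [ -0.94   0.63 -53.77] M [0.04 0.71 0.03]
```

Run:
```python
from plant import robot
import cv2
from h import *
im=robot.grab_frame("scene");w=robot.grab_frame("wrist")
a=cv2.resize(im[150:230,220:320],None,fx=6,fy=6,interpolation=cv2.INTER_CUBIC)
cv2.imwrite("pics/s8z.png",a);cv2.imwrite("pics/w8z.png",cv2.resize(w[180:340,240:400],None,fx=3.5,fy=3.5,interpolation=cv2.INTER_CUBIC))
```

```text
(no output)
```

View pics/s8z.png

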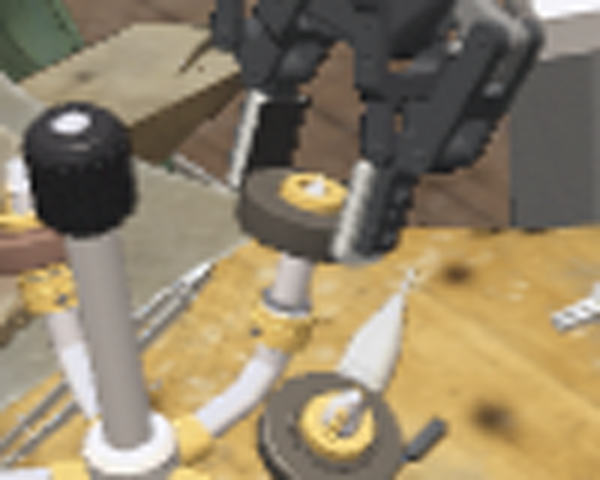

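View pics/w8z.png

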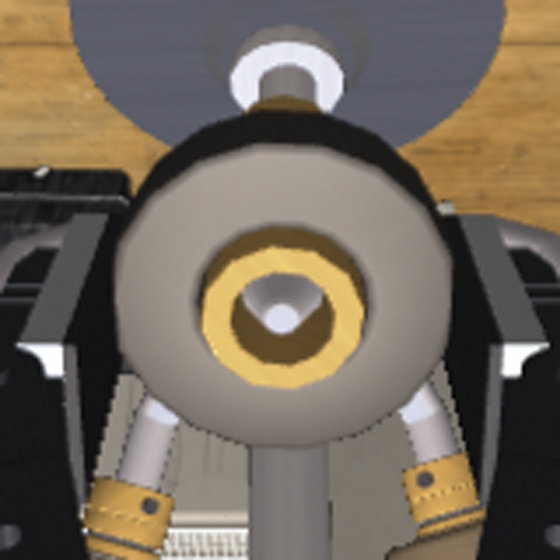

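```bash
cat > push.py <<'E'
from plant import robot
from h import *
import json,sys
dend=float(sys.argv[1]);step=float(sys.argv[2]);lim=float(sys.argv[3])
st=json.load(open("st.json"));F0=np.array(st['F0']);lat=np.array(st['lat']);d=st['d']
R=toolrot(-1);b=bvec();off=R@np.array([0,-.002,0])
while d-step>=dend-1e-9:
    d-=step
    hit=robot.line_to(TIP+off+lat+b*(OFF+d),vel=.03,guard=12)
    fs=[]
    for _ in range(4): robot.pause(.02);o=robot.observe();fs.append(R.T@(np.array(o['ft_force'])-F0))
    f=np.mean(fs,axis=0);a=R.T@(o['tool_pos']-TIP-off)
    print(round(o['time'],2),round(d*1e3,1),hit,'F',f.round(1),'pos',(a*1000).round(2),'M',(R.T@o['torque']).round(2),round(o['gripper_width']*1e3,2))
    g=np.where(np.abs(f[:2])>1.5,f[:2],0)
    lat=lat+R@np.array([g[0],g[1],0])*.00012
    json.dump(dict(lat=lat.tolist(),F0=F0.tolist(),d=d),open("st.json","w"))
    if hit or -f[2]>lim or np.hypot(*f[:2])>12: print("STOP");break
E
python3 push.py -.026 .0015 9
```

```text
20.07 -15.5 False F [0.8 0.8 0.2] pos [ -1.04   0.74 -52.47] M [0.03 0.91 0.01] 46.53
20.39 -17.0 False F [ 1.6  0.2 -0.1] pos [ -1.03   0.73 -50.92] M [ 0.07  0.96 -0.  ] 46.95
20.71 -18.5 False F [-0.1  0.5 -0.1] pos [ -0.95   0.72 -49.44] M [ 0.09  0.73 -0.04] 47.05
21.02 -20.0 False F [-0.5  0.6  0.1] pos [ -0.94   0.71 -47.93] M [0.01 0.66 0.03] 46.55
21.34 -21.5 False F [0.  0.1 0.4] pos [ -0.96   0.72 -46.45] M [-0.01  0.58 -0.  ] 47.0
21.66 -23.0 False F [-0.6  0.9  0.6] pos [ -0.87   0.74 -44.92] M [0.01 0.56 0.02] 47.06
21.98 -24.5 False F [-1.1  0.6  0.9] pos [ -0.86   0.74 -43.41] M [-0.03  0.55 -0.01] 46.92
22.29 -26.0 False F [-0.4  0.7  0.9] pos [ -0.87   0.73 -41.93] M [0.   0.5  0.01] 46.93
```

```bash
python3 push.py -.042 .0015 5.5
python3 - <<'E'
from plant import robot
import cv2
from h import *
im=robot.grab_frame("scene");w=robot.grab_frame("wrist")
a=cv2.resize(im[150:230,220:320],None,fx=6,fy=6,interpolation=cv2.INTER_CUBIC)
cv2.imwrite("pics/s9z.png",a);cv2.imwrite("pics/w9z.png",cv2.resize(w[180:340,240:400],None,fx=3.5,fy=3.5,interpolation=cv2.INTER_CUBIC))
E
```

```text
22.61 -27.5 False F [-0.8  0.6  0.6] pos [ -0.87   0.71 -40.43] M [0.03 0.5  0.07] 47.16
22.93 -29.0 False F [-1.1  0.2  0.6] pos [ -0.88   0.72 -38.92] M [ 0.05  0.56 -0.05] 46.83
23.24 -30.5 False F [-0.6 -0.   0.5] pos [ -0.86   0.73 -37.43] M [-0.    0.49 -0.04] 46.74
23.56 -32.0 False F [-1.   0.6  0.7] pos [ -0.84   0.7  -35.88] M [ 0.01  0.52 -0.01] 47.24
23.88 -33.5 False F [-1.   0.6  0.9] pos [ -0.84   0.69 -34.4 ] M [-0.07  0.5  -0.03] 46.78
24.19 -35.0 False F [-0.7  1.1 -0.3] pos [ -0.93   0.75 -32.99] M [-0.06  0.52  0.01] 46.68
24.51 -36.5 False F [ 0.6  0.1 -5.9] pos [ -1.     0.79 -31.7 ] M [ 0.03  0.86 -0.08] 46.76
STOP
```

View pics/s9z.png

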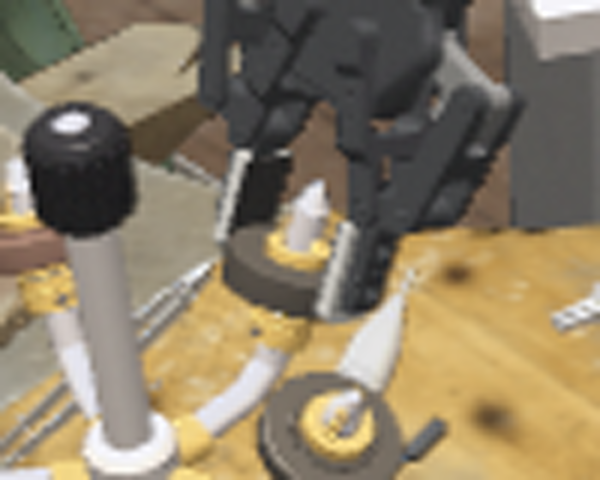

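View pics/w9z.png

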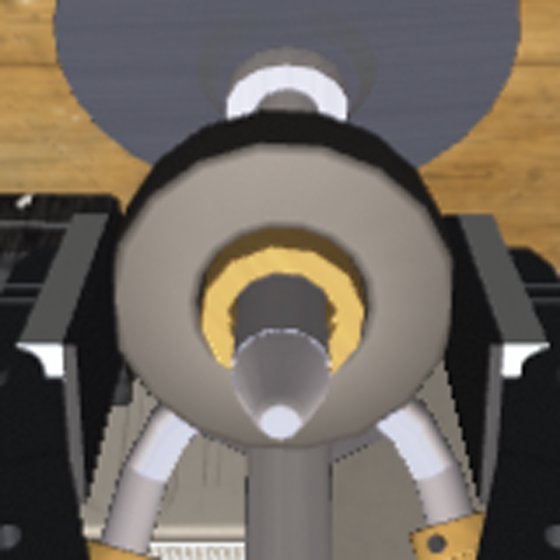

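```bash
python3 push.py -.0395 .0005 16
```

```text
24.93 -37.0 False F [ 2.  -0.2 -7.6] pos [ -1.     0.78 -31.19] M [ 0.11  1.06 -0.03] 46.56
25.24 -37.5 False F [-0.9  0.6 -4.9] pos [ -0.91   0.75 -30.57] M [-0.02  0.49 -0.02] 46.74
25.56 -38.0 False F [-0.2  0.7 -8.2] pos [ -0.97   0.8  -30.32] M [-0.03  0.66 -0.01] 46.8
25.88 -38.5 False F [ 0.1  0.2 -9.1] pos [ -0.93   0.79 -29.82] M [ 0.01  0.67 -0.04] 47.01
26.19 -39.0 False F [-0.  -0.1 -9.2] pos [ -0.94   0.8  -29.38] M [ 0.01  0.73 -0.02] 47.09
26.51 -39.5 False F [  1.6   0.1 -11.4] pos [ -0.99   0.8  -29.05] M [0.12 0.94 0.03] 46.82
```

Run:
```python
from plant import robot
import cv2
from h import *
im=robot.grab_frame("scene");w=robot.grab_frame("wrist")
a=cv2.resize(im[175:225,245:295],None,fx=12,fy=12,interpolation=cv2.INTER_CUBIC)
cv2.imwrite("pics/s10z.png",a);cv2.imwrite("pics/w10z.png",cv2.resize(w[230:320,270:370],None,fx=6,fy=6,interpolation=cv2.INTER_CUBIC))
```

```text
(no output)
```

View pics/s10z.png

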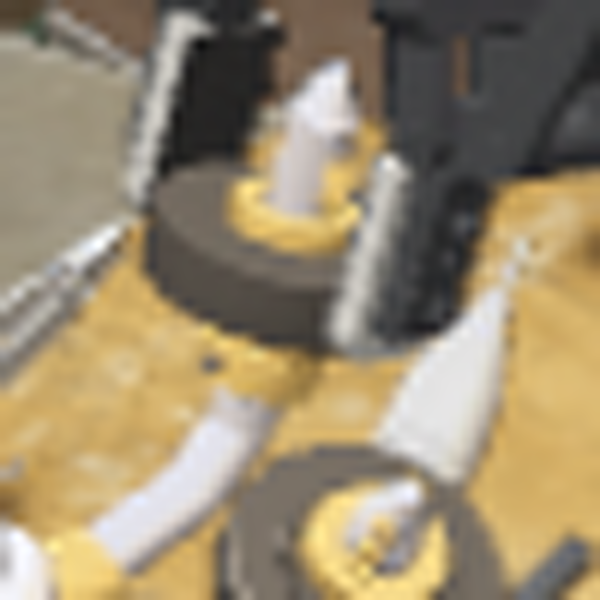

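View pics/w10z.png

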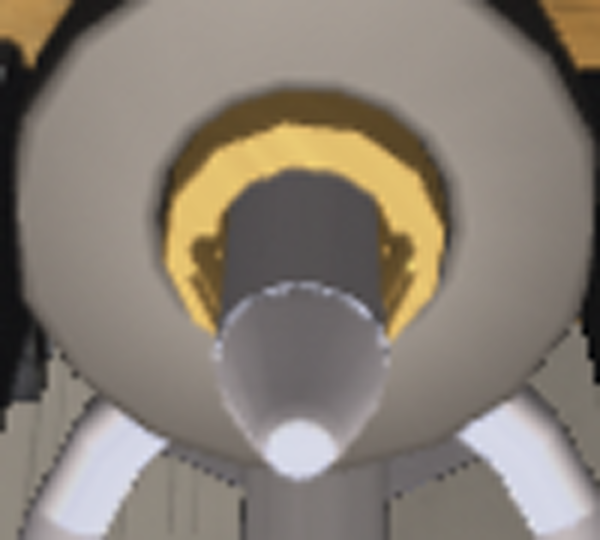

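Run:
```python
from plant import robot
from h import *
import json
st=json.load(open("st.json"));F0=np.array(st['F0']);lat=np.array(st['lat'])
R=toolrot(-1);b=bvec();off=R@np.array([0,-.002,0]);d=st['d']
for i in range(5):
    d+=.0007
    robot.line_to(TIP+off+lat+b*(OFF+d),vel=.03,guard=10)
    robot.pause(.06);o=robot.observe();print(round(o['time'],2),round(d*1e3,1),(R.T@(o['ft_force']-F0)).round(1),(R.T@(o['tool_pos']-TIP-off)*1e3).round(2))
    if (R.T@(o['ft_force']-F0))[2]>4: break
json.dump(dict(lat=lat.tolist(),F0=F0.tolist(),d=d),open("st.json","w"))
```

```text
26.92 -38.8 [ -0.1   0.4 -10.5] [ -0.9    0.81 -29.65]
27.23 -38.1 [-1.   0.6 -7.6] [ -0.9    0.8  -30.29]
27.53 -37.4 [-3.   1.3 -3.7] [ -0.82   0.74 -30.68]
27.84 -36.7 [-4.6  2.4  1.4] [ -0.72   0.74 -31.1 ]
28.15 -36.0 [-6.7  2.8  6.4] [ -0.62   0.66 -31.46]
```

Run:
```python
from plant import robot
import cv2
from h import *
import json
st=json.load(open("st.json"));lat=np.array(st['lat']);d=st['d']-.0010
R=toolrot(-1);b=bvec();off=R@np.array([0,-.002,0])
robot.line_to(TIP+off+lat+b*(OFF+d),vel=.03)
robot.set_gripper(.066);o=robot.observe();print(o['gripper_width'],o['ft_force'])
h=robot.line_to(TIP+off+lat+b*(OFF+d+.09),vel=.1,guard=8);print(h);robot.pause(.2)
w=robot.grab_frame("wrist");im=robot.grab_frame("scene");c=robot.get_calibration("wrist");np.save("w11.npy",c,allow_pickle=True)
cv2.imwrite("pics/w11.png",w)
cv2.imwrite("pics/s11z.png",cv2.resize(im[165:225,235:305],None,fx=9,fy=9,interpolation=cv2.INTER_CUBIC))
print(robot.observe()['time'],robot.observe()['tool_pos'])
```

```text
0.06584289037501974 [-0.86047514 -0.25639625  0.47787413]
False
30.075 [ 0.44694992 -0.27599742  0.28541308]
```

View pics/w11.png

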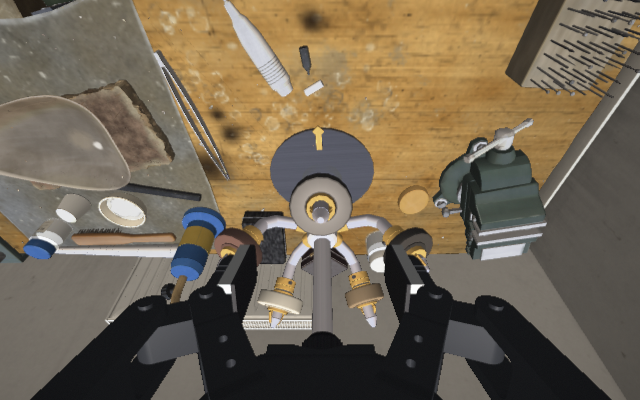

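View pics/s11z.png

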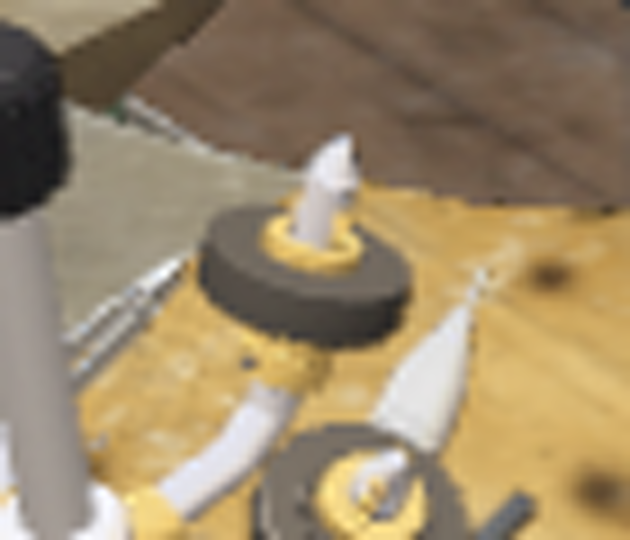

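Run:
```python
import cv2
w=cv2.imread("pics/w11.png")
cv2.imwrite("pics/w11z.png",cv2.resize(w[170:245,280:360],None,fx=7.5,fy=7.5,interpolation=cv2.INTER_CUBIC))
```

```text
(no output)
```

View pics/w11z.png

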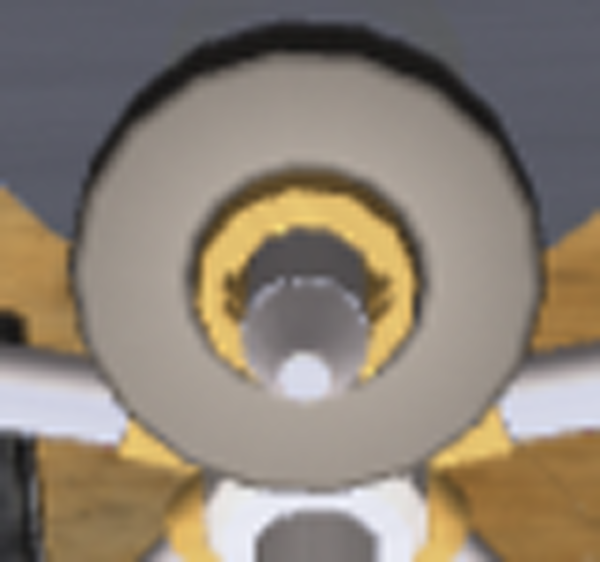

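Both noses stand out over the hub, at (235,290) and (380,290) in the zoomed view. The wheel sits square, the pointer and branch line up, and the gripper is clear, so I'm handing the job in.

Run:
```python
from plant import robot
robot.job_done();print(robot.observe()['time'])
```

```text
the job is handed in; nothing more can be done
the job is handed in; nothing more can be done
```

The wheel is back on the bare branch, and I believe it is snapped home. I handed the job in at about 30 s of the 69 s; no verdict was reported.

**What I did:**
- I turned the carousel clockwise about 154° by the knob. A second look put the branch about 7° off the pointer, so I turned it back about 6.5°.
- I picked the wheel up by its rim, slid it along the tilted branch and pressed it down in 0.5 mm steps at the end. The wrist sensor read at most about 11.4 N of push, against the 35 N limit.

**Last checks:**
- **Held by the noses:** pulling the wheel back up met a stiff 6 N, which the seat alone would not give. Both noses also show over the hub face in the wrist picture.
- **Seating:** the wheel looks square on the branch and it stayed put when I let go. The gripper backed out without touching anything.
- **Branch over pointer:** they line up in the wrist picture, and my estimates put them within about 3° of each other.

**What disagreed or was unclear:**
- My readings of the pointer's direction ranged from 112° to 127°. I took 122°, using the carousel foot as a reference.
- The wrist camera placed the foot about 5 mm off, which I corrected for by comparing views.
- Sliding over the noses took only about 1 N, less than the 3 to 5 N described. The snap itself showed no clear drop in force, so I relied on the pull test and the picture.

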